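Pack a set of block heels into the carrier and wedge it tight

TASK

Stand the three wide block heels upright and square in the carrier in one row by height: the tall one against the stop board, the middle one next to it, then the low one. Then take the wedge out of its block and press it, thin end down, into the last gap between the low heel and the wedge post until the row is tight, and let go. Leave the slim heel, the round heel and the tin standing where they are.

Things in the scene. Friction and masses are not known exactly. Their poses are not given: they have to be found in the camera images.
- carrier: Fixed plywood carrier, 82 (x) x 197 mm (y); floor at z = 6. Heel row along y. +y end: stop board 70 high, inner face y = 80.5; -y end: wedge post 56 high, inner face y = -80.5. Two lips 12 high along the sides, inner faces x = -33, 33. Heels packed tight are centred at y = 58 (tall), 13 (middle), -32 (low), leaving a 26 mm gap at the post. Heights from underside. Origin: centre of underside, z up.
- heel_tall: Tall block heel: pale wood, dark 5 mm rubber underneath, upright. 45 mm wide (y), 50 from flat front (-x) to back (+x), 78 high. Side faces flat; the two back corners rounded (radius 15). About 120 g, slides on the carrier floor. Origin: centre of underside, z up. Front and back may be exchanged in the carrier.
- heel_middle: Middle-height block heel: pale wood, dark 5 mm rubber underneath, upright. 45 mm wide (y), 50 from flat front (-x) to back (+x), 64 high. Side faces flat; the two back corners rounded (radius 15). About 100 g, slides on the carrier floor. Origin: centre of underside, z up. Front and back may be exchanged in the carrier.
- heel_low: Low block heel: pale wood, dark 5 mm rubber underneath, upright. 45 mm wide (y), 50 from flat front (-x) to back (+x), 50 high. Side faces flat; the two back corners rounded (radius 15). About 80 g, slides on the carrier floor. Origin: centre of underside, z up. Front and back may be exchanged in the carrier.
- wedge: Hardwood wedge, about 70 g, stands thin end down in the wedge block. 90 mm long (z); 10 thick at the thin end, 46 at the top (y, even slope on both faces); 32 broad (x, flat faces: grip these near the top). Origin: centre of thin end, z up. In a tight row it stops with its thin end 16 mm above the carrier underside, 2.5 mm higher per mm of slack. A push of 10-15 N closes the row; friction holds it.
- wedge_block: Dark wooden block fixed to the bench, 66 by 62 mm, 34 mm high, with a pocket 40 mm (x) by 24 mm (y) whose floor is 8 mm above the bench; the wedge stands in it, its axes along the block's. Origin: centre of the underside.
- heel_slim: Look-alike that does not belong: the same kind of heel but only 26 mm wide (y), 50 mm front to back, 64 mm high. Stays where it is. Origin: centre of the underside.
- heel_round: Look-alike that does not belong: a round heel, a plain upright cylinder of 48 mm diameter, 64 mm high, same wood and rubber. Stays where it is. Origin: centre of the underside.
- tin: Bare metal tin, 54 mm diameter, 62 mm high, standing among the heels. Stays where it is. Origin: centre of the underside.
Not all that is in view belongs to the job. What is shaped like the wedge but purple or yellow is not meant.

How it is judged:
By the outcome, as a careful person would: the job done as asked, in the order asked, and still so for the second after the job is handed in, with the robot touching nothing.
It also fails if it takes over 109 s, if anything falls off the work surface, if the arm or the gripper's body presses on something with over 40 N, if the wrist force passes 120 N, or if a joint passes its speed limit or range.

ROBOT

A 7-joint arm with a two-finger parallel gripper is mounted at the origin on the work surface. World frame = base frame: x ahead of the robot, y to its left, z up, the work surface at z = 0. Lengths are in mm, angles in rad, forces in N, time in s.
With the tool pointing down it reaches from about 400 to 875 mm from the base axis. Payload 4.4 kg.
Tool frame: the origin (TCP) lies midway between the tips of the shut fingers; the grasp point (between the pads) lies 19 mm behind it; z points along the fingers, y is the line along which they close (so a half turn about z gives the same grasp; the last joint's range is limited). The gripper opens to 85 mm and grips with 20 to 120 N. Pads are 22 mm wide; open, the fingers measure 114 mm over their backs; the gripper's body (76 mm by 85 mm) begins 54 mm behind the grasp point. The pads swing forward as they close: fully open they stand 13 mm farther back than shut.
Start: joints at [1.124, 0.628, 0.038, 1.517, -0.027, 0.996, -0.02], TCP at [241.61, -603.442, 201.913] pointing down, gripper open.
Joint ranges: [-3.06, 3.06], [-0.37, 2.12], [-1.25, 1.32], [0.18, 2.47], [-1.1, 4.24], [0.23, 1.98], [-2.94, 2.94]. Speed limits (rad/s): [2.57, 2.57, 3.14, 3.14, 3.14, 3.14, 3.14].

INTERFACE

Orientations are given as [roll, pitch, yaw] about the fixed x, y, z axes, in that order (R = Rz(yaw) Ry(pitch) Rx(roll)).
In Python, from cell import read_state, get_image, finish_job gives the robot as it stands.
- The arm moves only by the tool send_rows, never from a script. Its argument "series" is a list of rows, each an object of numbers: "ax", "ay", "az": the turn, a rotation vector about the tool's x, y, z in rad; "dx", "dy", "dz": the shift along the tool's x, y, z in cm; "hand": the closure, from 0 (fully open) to 1 (shut). In form: [{"ax": .., "ay": .., "az": .., "dx": .., "dy": .., "dz": .., "hand": ..}, ...]. A call has 1 to 10 rows; each row is the pose to reach, as a shift and turn from the pose commanded when the call began, along the tool's axes at that moment; what a row does not reach only later rows make up. A row lasts 1/10 s, in which the tool goes at most 50 mm and 8.59 degrees, less where a joint would pass 70% of its speed; a pose out of reach is approached as far as the arm can. A call with a gripper value outside its range is refused whole. The fingers move at their own pace and stop on an object; the grip force is fixed at half the most. Time passes only in rows, so rows that repeat a pose let the fingers close. It gives the time, the measured TCP pose, the force, the opening and the grip force at its end, in the units of the state.
- read_state(): the state, without advancing time (a new reading comes with each control period).
- get_image(name): name is "scene" or "top" or "wrist"; returns a dict with "pixels" (420x560x3 uint8, red, green, blue), "mtx" (3x3 intrinsics, pixels), "k1" (the pictures are not rectified: a ray, as slopes to the right and down, at radius r is drawn at 1 + k1 r^2 times it, then the intrinsics apply), "R" (3x3) and "t" (3): a world point X has camera coordinates R X + t. Camera axes: x right, y down, z forward; pixel columns grow to the right and rows downward; lengths in mm; the calibration is good to about 2 mm. A picture is of the moment at which its call begins. There is no depth.
- finish_job(): hands the job in; it is judged then, once.
The state is a dict: "clock": time; "qpos": joint angles; "qd": joint speeds; "tau": joint torques, N m; "eef_pos": TCP position; "tool_rot": TCP orientation; "force": force on the tool from outside, world axes, zero at the start; "torque": the same for the moment, N m; "width": finger opening in mm; "gripper_force": force on a finger pad.
Only numpy, scipy, OpenCV 4.12 (cv2) and the standard library are available. Lean on these libraries where they do the work, as an engineer would, in place of code of your own. Each camera call takes 0.05 s, during which the arm holds its last target. There are 200 camera calls.

## Working session

There is one attempt and no reset: what is moved stays moved. The work goes in short steps, Python scripts to look and compute and a tool call to move; the robot and the scene stay as the last step left them, time stands still between calls to the robot, and variables do not carry over. Pictures are saved under pics/ and viewed, at most 14 in all, crops included, and the job is handed in when it is done.

Besides the shell and the picture viewer there is one more tool, called as name([rows], argument=value, ...), one row to a line, values as JSON. send_rows: Moves the arm, as the interface text tells. Its arguments: {"type":"object","properties":{"series":{"type":"array","items":{"type":"object","properties":{"ax":{"type":"number"},"ay":{"type":"number"},"az":{"type":"number"},"dx":{"type":"number"},"dy":{"type":"number"},"dz":{"type":"number"},"hand":{"type":"number"}}}}},"required":["series"]}

```bash
ls; mkdir -p pics; cat > h.py <<'E'
import numpy as np, cv2, json
from cell import read_state, get_image, finish_job
def grab(n,f=None):
    d=get_image(n)
    if f: cv2.imwrite('pics/'+f,np.ascontiguousarray(d['pixels'][:,:,::-1]))
    np.savez('last_'+n+'.npz',**d); return d
def load(n): return dict(np.load('last_'+n+'.npz'))
def ray(d,uv):
    K=np.array(d['mtx'],float);k=float(d['k1'])
    p=(np.linalg.inv(K)@np.array([uv[0],uv[1],1.]))[:2]
    q=cv2.undistortPoints(np.array([[uv]],float),K,np.array([k,0,0,0,0.]))[0,0]
    R=np.array(d['R']);t=np.array(d['t'])
    return -R.T@t, R.T@np.array([q[0],q[1],1.])
def onz(d,uv,z):
    c,r=ray(d,uv); return c+r*(z-c[2])/r[2]
def proj(d,X):
    R=np.array(d['R'],float);K=np.array(d['mtx'],float)
    return cv2.projectPoints(np.array(X,float).reshape(-1,1,3),cv2.Rodrigues(R)[0],np.array(d['t'],float),K,np.array([float(d['k1']),0,0,0,0.]))[0][:,0]
E
python3 - <<'E'
from h import *
for n in ('scene','top'):
    d=grab(n,n+'0.png'); print(n,d['k1'],-np.array(d['R']).T@d['t'])
s=read_state();print({k:s[k] for k in('clock','eef_pos','tool_rot','width','force')})
E
```

```text
pics
scene -0.0036471854916467865 [981.27654104 186.36163111 753.8913729 ]
top -0.14814383514054674 [332.50423613  -3.01391654 893.94456731]
{'clock': 0.1, 'eef_pos': array([ 241.34185465, -602.87196491,  201.08228358]), 'tool_rot': array([-3.13989092e+00,  5.61615555e-05,  3.80759522e-01]), 'width': 85.27999437827228, 'force': array([0.32813175, 0.00260324, 0.03906184])}
```

View pics/top0.png

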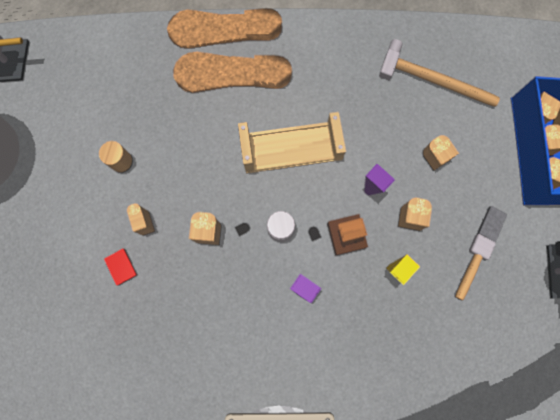

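View pics/scene0.png

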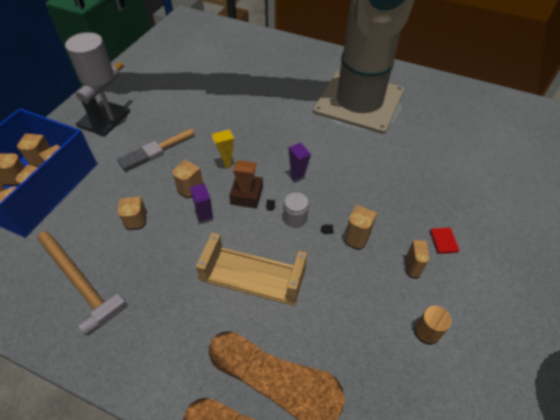

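Top view: candidates for wide heels (203,228), (441,152), (418,212). Look-alikes are slim (138,218), round (115,155) and tin (281,225). The wedge in its dark block is at (350,232); decoy wedges are purple (378,179), purple (306,288) and yellow (404,270). The carrier is at (291,147). Next, close crops.

```bash
python3 - <<'E'
from h import *
a=cv2.imread('pics/top0.png')[100:265,180:470]; cv2.imwrite('pics/c1.png',cv2.resize(a,None,fx=2.75,fy=2.75,interpolation=cv2.INTER_CUBIC))
a=cv2.imread('pics/scene0.png')[120:310,110:390]; cv2.imwrite('pics/c2.png',cv2.resize(a,None,fx=2.8,fy=2.8,interpolation=cv2.INTER_CUBIC))
E
```

```text
(no output)
```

View pics/c1.png

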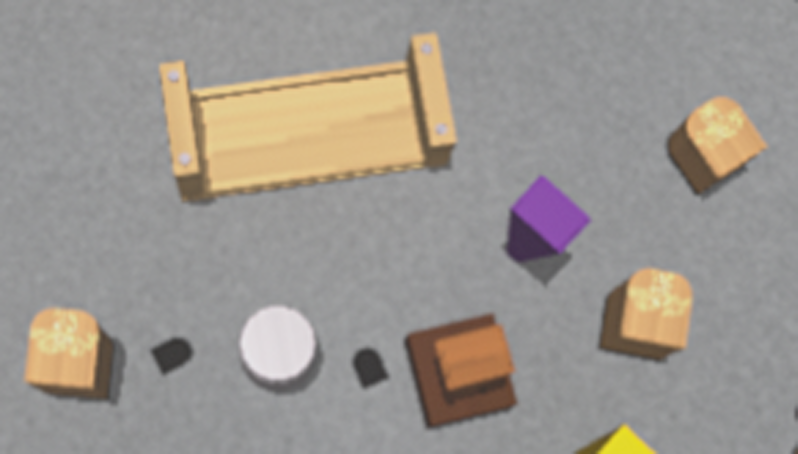

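View pics/c2.png

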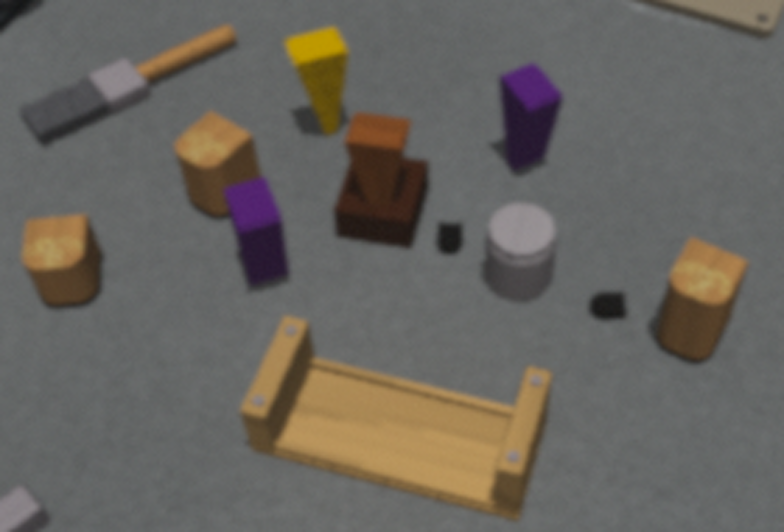

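```bash
cat > tri.py <<'E'
from h import *
T=load('top');S=load('scene')
def tri(a,b):
    a=np.array(a)/2.75+[180,100];b=np.array(b)/2.8+[110,120]
    (c1,r1),(c2,r2)=ray(T,a),ray(S,b)
    M=np.c_[r1,-r2];k=np.linalg.lstsq(M,c2-c1,rcond=None)[0]
    p,q=c1+r1*k[0],c2+r2*k[1]
    return np.round((p+q)/2,1),round(np.linalg.norm(p-q),1)
P=dict(tall1=((26,386),(746,262)),tall2=((99,392),(693,240)),
mid1=((621,344),(252,140)),mid2=((686,350),(211,113)),
low1=((716,180),(88,215)),low2=((766,147),(24,219)),
w1=((435,340),(404,150)),w2=((503,323),(349,148)),w3=((513,370),(352,115)),w4=((448,390),(411,120)),
b1=((406,338),(411,243-29)),b3=((430,427),(428,163)),
L1=((161,64),(522,467)),L2=((184,61),(497,460)),L3=((202,172),(528,368)),L4=((181,176),(551,377)),
R1=((411,36),(272,415)),R2=((436,34),(246,405)),R3=((455,142),(283,317)),R4=((430,148),(311,325)))
for k,(a,b) in P.items(): print(k,*tri(a,b))
E
python3 tri.py
```

```text
tall1 [423.5 159.8  71.8] 3.0
tall2 [418.9 114.9  69.1] 3.4
mid1 [ 452.1 -241.    50.5] 2.9
mid2 [ 446.  -283.    58.4] 0.7
low1 [ 569.7 -318.    46.5] 2.6
low2 [ 594.4 -357.6   48.6] 4.3
w1 [ 448.6 -105.4   96.8] 0.2
w2 [ 459.6 -148.9   90.9] 3.8
w3 [ 429.8 -157.5   93.9] 3.9
w4 [ 416.8 -114.    95.1] 2.2
b1 [459.3 -94.7  38. ] 3.9
b3 [ 398.3 -110.1   29.1] 2.3
L1 [644.8  74.3  73.4] 0.7
L2 [646.9  58.1  73.7] 1.4
L3 [569.6  46.8  65.2] 0.8
L4 [567.7  62.3  61.2] 2.7
R1 [670.6 -98.6  57.5] 2.7
R2 [ 671.8 -116.9   59.4] 1.2
R3 [ 594.8 -130.5   53.4] 3.3
R4 [ 590.9 -111.9   49.8] 0.3
```

```bash
cat > fit.py <<'E'
from tri import P,T,S
from h import *
from scipy.optimize import least_squares
def fit(names,loc,x0,tag):
    A=np.array([np.array(P[n][0])/2.75+[180,100] for n in names]);B=np.array([np.array(P[n][1])/2.8+[110,120] for n in names]);L=np.array(loc,float)
    def f(p):
        c,s=np.cos(p[2]/100),np.sin(p[2]/100)
        X=L@np.array([[c,s,0],[-s,c,0],[0,0,1]])+[p[0],p[1],0]
        return np.r_[(proj(T,X)-A).ravel(),(proj(S,X)-B).ravel()]
    r=least_squares(f,x0); print(tag,r.x[:2].round(1),'yaw',round(r.x[2]/100,3),'rms px',round(np.sqrt(np.mean(r.fun**2)),2))
fc=lambda h:[(-25,22.5,h),(-25,-22.5,h)]
fit(['tall1','tall2'],fc(78),[440,135,0],'tall');fit(['mid1','mid2'],fc(64),[470,-260,0],'mid');fit(['low1','low2'],fc(50),[600,-325,50],'low')
fit(['w1','w2','w3','w4'],[(16,23,98),(16,-23,98),(-16,-23,98),(-16,23,98)],[440,-130,0],'wedge')
fit(['L1','L2','L3','L4','R1','R2','R3','R4'],[(41,98.5,70),(41,80.5,70),(-41,80.5,70),(-41,98.5,70),(41,-80.5,56),(41,-98.5,56),(-41,-98.5,56),(-41,-80.5,56)],[620,-26,14],'carrier')
E
python3 fit.py | tail -5; python3 -c "
from h import *
print(grab('wrist','w0.png')['R'])"
```

```text
tall [447.5 134.6] yaw -0.089 rms px 1.29
mid [ 474.9 -262.4] yaw -0.155 rms px 1.45
low [ 603.5 -323.6] yaw 0.55 rms px 0.83
wedge [ 439.2 -130.5] yaw 0.275 rms px 0.9
carrier [619.7 -27. ] yaw 0.142 rms px 1.24
[[ 0.37242742 -0.92805985 -0.00165538]
 [-0.88214332 -0.35455425  0.31002329]
 [-0.28830709 -0.11400089 -0.95072752]]
```

```bash
cat >> h.py <<'E'
def go(*wps):
    "shifts (cm) and turn from the present pose to each x,y,z,yaw"
    s=read_state();p=np.array(s['eef_pos']);y0=s['tool_rot'][2]
    print('at',p.round(1),'rpy',np.round(s['tool_rot'],3),'t',round(s['clock'],2),'w',round(s['width'],1),'F',np.round(s['force'],1))
    c,n=np.cos(y0),np.sin(y0)
    for x,y,z,w in wps:
        d=np.array([x,y,z])-p
        a=(w-y0+np.pi)%(2*np.pi)-np.pi
        print('dx %.2f dy %.2f dz %.2f az %.3f  dist %.0f'%((c*d[0]+n*d[1])/10,(n*d[0]-c*d[1])/10,-d[2]/10,-a,np.linalg.norm(d)))
E
python3 -c "
from h import *
go((480,-250,200,1.1),(447.5,134.6,200,1.482))"
```

```text
at [ 241.4 -602.9  201.2] rpy [-3.14   0.     0.381] t 0.15 w 85.4 F [ 0.5 -0.5  0.4]
dx 35.27 dy -23.90 dz 0.12 az -0.719  dist 426
dx 46.54 dy -60.81 dz 0.12 az -1.101  dist 766
```

send_rows([
  {"dx": 35.3, "dy": -23.9, "dz": 0, "az": -0.72, "hand": 0},
  {"dx": 35.3, "dy": -23.9, "dz": 0, "az": -0.72, "hand": 0},
  {"dx": 35.3, "dy": -23.9, "dz": 0, "az": -0.72, "hand": 0},
  {"dx": 35.3, "dy": -23.9, "dz": 0, "az": -0.72, "hand": 0},
  {"dx": 35.3, "dy": -23.9, "dz": 0, "az": -0.72, "hand": 0},
  {"dx": 35.3, "dy": -23.9, "dz": 0, "az": -0.72, "hand": 0},
  {"dx": 35.3, "dy": -23.9, "dz": 0, "az": -0.72, "hand": 0},
  {"dx": 35.3, "dy": -23.9, "dz": 0, "az": -0.72, "hand": 0},
  {"dx": 46.5, "dy": -60.8, "dz": 0, "az": -1.1, "hand": 0},
  {"dx": 46.5, "dy": -60.8, "dz": 0, "az": -1.1, "hand": 0},
])

```text
invalid input at $.series[0]: expected keys ax, ay, az, dx, dy, dz, hand
```

```bash
python3 -c "
from h import *
go((447.5,134.6,200,1.482))"
```

```text
at [ 241.4 -602.9  201.2] rpy [-3.14   0.     0.381] t 0.15 w 85.4 F [ 0.5 -0.5  0.4]
dx 46.54 dy -60.81 dz 0.12 az -1.101  dist 766
```

All keys are required.

send_rows([
  {"ax": 0, "ay": 0, "az": -0.72, "dx": 35.3, "dy": -23.9, "dz": 0, "hand": 0},
  {"ax": 0, "ay": 0, "az": -0.72, "dx": 35.3, "dy": -23.9, "dz": 0, "hand": 0},
  {"ax": 0, "ay": 0, "az": -0.72, "dx": 35.3, "dy": -23.9, "dz": 0, "hand": 0},
  {"ax": 0, "ay": 0, "az": -0.72, "dx": 35.3, "dy": -23.9, "dz": 0, "hand": 0},
  {"ax": 0, "ay": 0, "az": -0.72, "dx": 35.3, "dy": -23.9, "dz": 0, "hand": 0},
  {"ax": 0, "ay": 0, "az": -0.72, "dx": 35.3, "dy": -23.9, "dz": 0, "hand": 0},
  {"ax": 0, "ay": 0, "az": -0.72, "dx": 35.3, "dy": -23.9, "dz": 0, "hand": 0},
  {"ax": 0, "ay": 0, "az": -0.72, "dx": 35.3, "dy": -23.9, "dz": 0, "hand": 0},
  {"ax": 0, "ay": 0, "az": -0.72, "dx": 35.3, "dy": -23.9, "dz": 0, "hand": 0},
  {"ax": 0, "ay": 0, "az": -0.72, "dx": 35.3, "dy": -23.9, "dz": 0, "hand": 0},
])

```text
clock: 1.15
eef_pos: [483.5, -245.0, 201.9]
tool_rot: [3.141, -0.003, 1.109]
force: [-1.0, 0.5, 0.5]
width: 85.8
gripper_force: 0.0
```

```bash
python3 -c "
from h import *
go((447.5,134.6,170,1.482))"
```

```text
at [ 483.5 -245.   201.9] rpy [ 3.141e+00 -3.000e-03  1.109e+00] t 1.15 w 85.8 F [-1.   0.5  0.5]
dx 32.39 dy -20.13 dz 3.19 az -0.373  dist 383
```

send_rows([
  {"ax": 0, "ay": 0, "az": -0.37, "dx": 32.4, "dy": -20.1, "dz": 3.2, "hand": 0},
  {"ax": 0, "ay": 0, "az": -0.37, "dx": 32.4, "dy": -20.1, "dz": 3.2, "hand": 0},
  {"ax": 0, "ay": 0, "az": -0.37, "dx": 32.4, "dy": -20.1, "dz": 3.2, "hand": 0},
  {"ax": 0, "ay": 0, "az": -0.37, "dx": 32.4, "dy": -20.1, "dz": 3.2, "hand": 0},
  {"ax": 0, "ay": 0, "az": -0.37, "dx": 32.4, "dy": -20.1, "dz": 3.2, "hand": 0},
  {"ax": 0, "ay": 0, "az": -0.37, "dx": 32.4, "dy": -20.1, "dz": 3.2, "hand": 0},
  {"ax": 0, "ay": 0, "az": -0.37, "dx": 32.4, "dy": -20.1, "dz": 3.2, "hand": 0},
  {"ax": 0, "ay": 0, "az": -0.37, "dx": 32.4, "dy": -20.1, "dz": 3.2, "hand": 0},
  {"ax": 0, "ay": 0, "az": -0.37, "dx": 32.4, "dy": -20.1, "dz": 3.2, "hand": 0},
  {"ax": 0, "ay": 0, "az": -0.37, "dx": 32.4, "dy": -20.1, "dz": 3.2, "hand": 0},
])

```text
clock: 2.15
eef_pos: [447.9, 128.9, 169.7]
tool_rot: [-3.141, 0.001, 1.471]
force: [-1.0, -0.4, 0.1]
width: 85.9
gripper_force: 0.0
```

```bash
python3 - <<'E'
from h import *
go((447.5,134.6,45,1.482))
d=grab('wrist','w1.png')
c,s=np.cos(-.089),np.sin(-.089)
print(proj(d,[[447.5+c*a-s*b,134.6+s*a+c*b,78] for a,b in((-25,22.5),(-25,-22.5),(25,-22.5),(25,22.5))]).round())
E
```

```text
at [447.9 128.9 169.7] rpy [-3.141e+00  1.000e-03  1.471e+00] t 2.15 w 85.9 F [-1.  -0.4  0.1]
dx 0.56 dy -0.10 dz 12.47 az -0.011  dist 125
[[253. 177.]
 [255. 223.]
 [308. 223.]
 [309. 176.]]
```

View pics/w1.png

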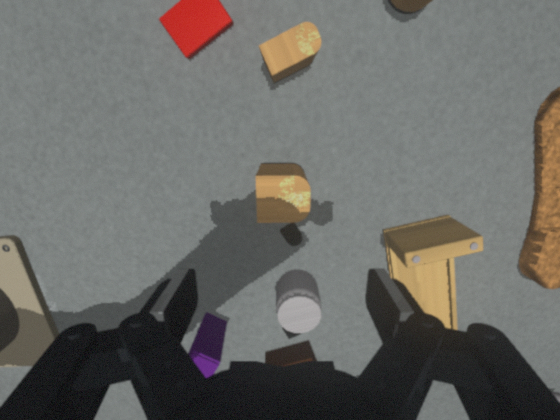

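send_rows([
  {"ax": 0, "ay": 0, "az": -0.01, "dx": 0.6, "dy": 0.1, "dz": 4, "hand": 0},
  {"ax": 0, "ay": 0, "az": -0.01, "dx": 0.6, "dy": 0.1, "dz": 8, "hand": 0},
  {"ax": 0, "ay": 0, "az": -0.01, "dx": 0.6, "dy": 0.1, "dz": 12, "hand": 0},
  {"ax": 0, "ay": 0, "az": -0.01, "dx": 0.6, "dy": 0.1, "dz": 14.2, "hand": 0},
  {"ax": 0, "ay": 0, "az": -0.01, "dx": 0.6, "dy": 0.1, "dz": 14.2, "hand": 0},
  {"ax": 0, "ay": 0, "az": -0.01, "dx": 0.6, "dy": 0.1, "dz": 14.2, "hand": 1},
  {"ax": 0, "ay": 0, "az": -0.01, "dx": 0.6, "dy": 0.1, "dz": 14.2, "hand": 1},
  {"ax": 0, "ay": 0, "az": -0.01, "dx": 0.6, "dy": 0.1, "dz": 14.2, "hand": 1},
  {"ax": 0, "ay": 0, "az": -0.01, "dx": 0.6, "dy": 0.1, "dz": 14.2, "hand": 1},
  {"ax": 0, "ay": 0, "az": -0.01, "dx": 0.6, "dy": 0.1, "dz": 14.2, "hand": 1},
])

```text
clock: 3.2
eef_pos: [450.8, 135.2, 29.6]
tool_rot: [3.139, -0.001, 1.48]
force: [-1.8, -0.8, 5.9]
width: 48.9
gripper_force: 61.8
```

```bash
cat >> h.py <<'E'
CAR=(619.7,-27.0,.142)
def car(x,y,z):
    c,s=np.cos(CAR[2]),np.sin(CAR[2]); return (CAR[0]+c*x-s*y,CAR[1]+s*x+c*y,z,CAR[2]+np.pi/2)
E
python3 - <<'E'
from h import *
z=read_state()['eef_pos'][2]
p=read_state()['eef_pos']
go((p[0],p[1],z+110,1.48),car(0,54,z+110),car(0,54,z+9))
E
```

```text
at [450.8 135.2  29.6] rpy [ 3.139e+00 -1.000e-03  1.480e+00] t 3.2 w 48.9 F [-1.8 -0.8  5.9]
dx 0.00 dy 0.00 dz -11.00 az 0.000  dist 110
dx -9.37 dy 17.04 dz -11.00 az -0.233  dist 223
dx -9.37 dy 17.04 dz -0.90 az -0.233  dist 195
```

send_rows([
  {"ax": 0, "ay": 0, "az": 0, "dx": 0, "dy": 0, "dz": -4, "hand": 1},
  {"ax": 0, "ay": 0, "az": 0, "dx": 0, "dy": 0, "dz": -8, "hand": 1},
  {"ax": 0, "ay": 0, "az": 0, "dx": 0, "dy": 0, "dz": -11, "hand": 1},
  {"ax": 0, "ay": 0, "az": -0.08, "dx": -2.2, "dy": 4, "dz": -11, "hand": 1},
  {"ax": 0, "ay": 0, "az": -0.16, "dx": -4.4, "dy": 8, "dz": -11, "hand": 1},
  {"ax": 0, "ay": 0, "az": -0.233, "dx": -6.6, "dy": 12, "dz": -11, "hand": 1},
  {"ax": 0, "ay": 0, "az": -0.233, "dx": -9.4, "dy": 17, "dz": -11, "hand": 1},
  {"ax": 0, "ay": 0, "az": -0.233, "dx": -9.4, "dy": 17, "dz": -11, "hand": 1},
  {"ax": 0, "ay": 0, "az": -0.233, "dx": -9.4, "dy": 17, "dz": -11, "hand": 1},
  {"ax": 0, "ay": 0, "az": -0.233, "dx": -9.4, "dy": 17, "dz": -11, "hand": 1},
])

```text
clock: 4.2
eef_pos: [609.2, 27.5, 138.3]
tool_rot: [-3.141, -0.001, 1.715]
force: [-1.3, 1.4, -1.9]
width: 48.5
gripper_force: 63.0
```

```bash
python3 - <<'E'
from h import *
go(car(0,54,50),car(0,54,38.0))
d=grab('wrist','w2.png')
print(proj(d,[car(*q)[:3] for q in((41,98.5,70),(41,80.5,70),(-41,80.5,70),(-41,98.5,70))]).round())
E
```

```text
at [609.2  27.5 138.3] rpy [-3.141e+00 -1.000e-03  1.715e+00] t 4.2 w 48.5 F [-1.3  1.4 -1.9]
dx -0.15 dy 0.27 dz 8.83 az 0.002  dist 88
dx -0.15 dy 0.27 dz 10.03 az 0.002  dist 100
[[336. 164.]
 [335. 186.]
 [237. 186.]
 [236. 164.]]
```

View pics/w2.png

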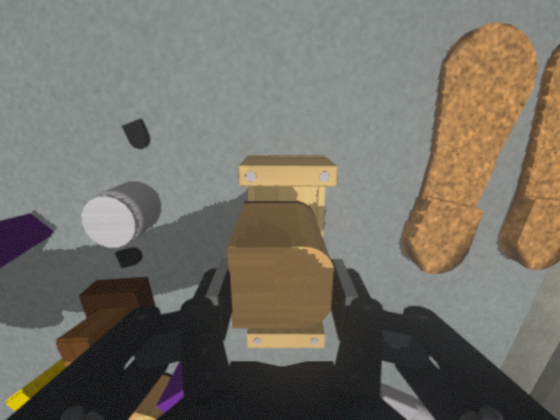

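send_rows([
  {"ax": 0, "ay": 0, "az": 0, "dx": -0.1, "dy": 0.4, "dz": 4, "hand": 1},
  {"ax": 0, "ay": 0, "az": 0, "dx": -0.1, "dy": 0.4, "dz": 8, "hand": 1},
  {"ax": 0, "ay": 0, "az": 0, "dx": -0.1, "dy": 0.4, "dz": 10, "hand": 1},
  {"ax": 0, "ay": 0, "az": 0, "dx": -0.1, "dy": 0.4, "dz": 10, "hand": 1},
  {"ax": 0, "ay": 0, "az": 0, "dx": 0.1, "dy": 0.4, "dz": 10, "hand": 1},
  {"ax": 0, "ay": 0, "az": 0, "dx": 0.2, "dy": 0.4, "dz": 10, "hand": 1},
  {"ax": 0, "ay": 0, "az": 0, "dx": 0.2, "dy": 0.4, "dz": 10, "hand": 1},
])

```text
clock: 4.95
eef_pos: [614.2, 29.5, 38.7]
tool_rot: [3.141, 0.0, 1.714]
force: [0.3, -0.9, -1.3]
width: 48.6
gripper_force: 65.2
```

```bash
python3 -c "
from h import *
go(car(1.5,58,35.6))"
```

```text
at [614.2  29.5  38.7] rpy [3.141 0.    1.714] t 4.95 w 48.6 F [ 0.3 -0.9 -1.3]
dx 0.13 dy -0.11 dz 0.31 az 0.002  dist 4
```

send_rows([
  {"ax": 0, "ay": 0, "az": 0, "dx": 0.1, "dy": 0, "dz": 0.1, "hand": 1},
  {"ax": 0, "ay": 0, "az": 0, "dx": 0.2, "dy": 0, "dz": 0.2, "hand": 1},
  {"ax": 0, "ay": 0, "az": 0, "dx": 0.3, "dy": 0, "dz": 0.2, "hand": 1},
  {"ax": 0, "ay": 0, "az": 0, "dx": 0.3, "dy": 0, "dz": 0.2, "hand": 1},
])

```text
clock: 5.35
eef_pos: [614.6, 29.6, 36.3]
tool_rot: [3.141, 0.003, 1.712]
force: [0.8, -5.9, 1.1]
width: 48.5
gripper_force: 65.6
```

```bash
python3 -c "
from h import *
go(car(1.5,58,35.6))"
```

```text
at [614.6  29.6  36.3] rpy [3.141e+00 3.000e-03 1.712e+00] t 5.35 w 48.5 F [ 0.8 -5.9  1.1]
dx 0.13 dy -0.15 dz 0.07 az -0.001  dist 2
```

send_rows([
  {"ax": 0, "ay": 0, "az": 0, "dx": 0, "dy": 0, "dz": 0.1, "hand": 1},
  {"ax": 0, "ay": 0, "az": 0, "dx": 0, "dy": 0, "dz": 0.1, "hand": 0},
  {"ax": 0, "ay": 0, "az": 0, "dx": 0, "dy": 0, "dz": 0.1, "hand": 0},
  {"ax": 0, "ay": 0, "az": 0, "dx": 0, "dy": 0, "dz": 0.1, "hand": 0},
  {"ax": 0, "ay": 0, "az": 0, "dx": 0, "dy": 0, "dz": 0.1, "hand": 0},
  {"ax": 0, "ay": 0, "az": 0, "dx": 0, "dy": 0, "dz": -4, "hand": 0},
  {"ax": 0, "ay": 0, "az": 0, "dx": 0, "dy": 0, "dz": -9, "hand": 0},
  {"ax": 0, "ay": 0, "az": 0, "dx": 0, "dy": 0, "dz": -12, "hand": 0},
  {"ax": 0, "ay": 0, "az": 0, "dx": 0, "dy": 0, "dz": -13, "hand": 0},
])

```text
clock: 6.25
eef_pos: [616.0, 33.0, 169.9]
tool_rot: [3.135, -0.0, 1.714]
force: [0.8, -1.3, -0.3]
width: 85.5
gripper_force: 0.0
```

```bash
python3 -c "
from h import *
go((475,-262.4,165,1.416),(475,-262.4,28,1.416))"
```

```text
at [616.   33.  169.9] rpy [ 3.135 -0.     1.714] t 6.25 w 85.5 F [ 0.8 -1.3 -0.3]
dx -27.22 dy -18.18 dz 0.49 az 0.298  dist 327
dx -27.22 dy -18.18 dz 14.19 az 0.298  dist 357
```

```bash
python3 -c "
from h import *
T=load('top')
for u in ((407,254.5),(404,270)): print(onz(T,u,90).round())
"
```

```text
[ 393. -228.   90.]
[ 366. -221.   90.]
```

send_rows([
  {"ax": 0, "ay": 0, "az": 0.3, "dx": -27.2, "dy": -18.2, "dz": 0.5, "hand": 0},
  {"ax": 0, "ay": 0, "az": 0.3, "dx": -27.2, "dy": -18.2, "dz": 0.5, "hand": 0},
  {"ax": 0, "ay": 0, "az": 0.3, "dx": -27.2, "dy": -18.2, "dz": 0.5, "hand": 0},
  {"ax": 0, "ay": 0, "az": 0.3, "dx": -27.2, "dy": -18.2, "dz": 0.5, "hand": 0},
  {"ax": 0, "ay": 0, "az": 0.3, "dx": -27.2, "dy": -18.2, "dz": 0.5, "hand": 0},
  {"ax": 0, "ay": 0, "az": 0.3, "dx": -27.2, "dy": -18.2, "dz": 0.5, "hand": 0},
  {"ax": 0, "ay": 0, "az": 0.3, "dx": -27.2, "dy": -18.2, "dz": 0.5, "hand": 0},
  {"ax": 0, "ay": 0, "az": 0.3, "dx": -27.2, "dy": -18.2, "dz": 0.5, "hand": 0},
  {"ax": 0, "ay": 0, "az": 0.3, "dx": -27.2, "dy": -18.2, "dz": 0.5, "hand": 0},
])

```text
clock: 7.15
eef_pos: [471.9, -262.9, 160.2]
tool_rot: [-3.141, -0.001, 1.413]
force: [1.1, 0.9, 0.4]
width: 85.0
gripper_force: 0.0
```

```bash
python3 - <<'E'
from h import *
go((475,-262.4,28,1.416))
d=grab('wrist','w3.png')
c,s=np.cos(-.155),np.sin(-.155)
print(proj(d,[[474.9+c*a-s*b,-262.4+s*a+c*b,64] for a,b in((-25,22.5),(-25,-22.5),(25,-22.5),(25,22.5))]).round())
E
```

```text
at [ 471.9 -262.9  160.2] rpy [-3.141e+00 -1.000e-03  1.413e+00] t 7.15 w 85.0 F [1.1 0.9 0.4]
dx 0.10 dy 0.30 dz 13.22 az -0.003  dist 132
[[258. 181.]
 [260. 226.]
 [311. 226.]
 [313. 180.]]
```

View pics/w3.png

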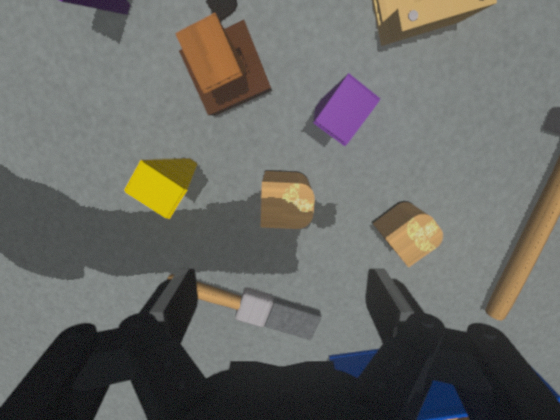

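send_rows([
  {"ax": 0, "ay": 0, "az": 0, "dx": -0.1, "dy": 0.5, "dz": 4, "hand": 0},
  {"ax": 0, "ay": 0, "az": 0, "dx": -0.1, "dy": 0.5, "dz": 8, "hand": 0},
  {"ax": 0, "ay": 0, "az": 0, "dx": -0.1, "dy": 0.5, "dz": 12, "hand": 0},
  {"ax": 0, "ay": 0, "az": 0, "dx": -0.1, "dy": 0.5, "dz": 13.5, "hand": 0},
  {"ax": 0, "ay": 0, "az": 0, "dx": -0.1, "dy": 0.5, "dz": 13.5, "hand": 0},
  {"ax": 0, "ay": 0, "az": 0, "dx": -0.1, "dy": 0.5, "dz": 13.5, "hand": 1},
  {"ax": 0, "ay": 0, "az": 0, "dx": -0.1, "dy": 0.5, "dz": 13.5, "hand": 1},
  {"ax": 0, "ay": 0, "az": 0, "dx": -0.1, "dy": 0.5, "dz": 13.5, "hand": 1},
  {"ax": 0, "ay": 0, "az": 0, "dx": -0.1, "dy": 0.5, "dz": 13.5, "hand": 1},
  {"ax": 0, "ay": 0, "az": 0, "dx": -0.1, "dy": 0.5, "dz": 13.5, "hand": 1},
])

```text
clock: 8.2
eef_pos: [478.2, -265.1, 27.7]
tool_rot: [3.139, 0.001, 1.414]
force: [-0.2, -0.2, 5.9]
width: 47.7
gripper_force: 60.9
```

```bash
python3 - <<'E'
from h import *
p=read_state()['eef_pos'];z=p[2]
go((p[0],p[1],z+120,1.413),car(2.5,5,z+120),car(2.5,5,z+9))
E
```

```text
at [ 478.2 -265.1   27.7] rpy [3.139e+00 1.000e-03 1.414e+00] t 8.2 w 47.7 F [-0.2 -0.2  5.9]
dx 0.00 dy 0.00 dz -12.00 az 0.001  dist 120
dx 26.28 dy 10.34 dz -12.00 az -0.299  dist 307
dx 26.28 dy 10.34 dz -0.90 az -0.299  dist 283
```

send_rows([
  {"ax": 0, "ay": 0, "az": 0, "dx": 0, "dy": 0, "dz": -4, "hand": 1},
  {"ax": 0, "ay": 0, "az": 0, "dx": 0, "dy": 0, "dz": -8, "hand": 1},
  {"ax": 0, "ay": 0, "az": 0, "dx": 0, "dy": 0, "dz": -12, "hand": 1},
  {"ax": 0, "ay": 0, "az": -0.1, "dx": 4.3, "dy": 1.7, "dz": -12, "hand": 1},
  {"ax": 0, "ay": 0, "az": -0.2, "dx": 8.6, "dy": 3.4, "dz": -12, "hand": 1},
  {"ax": 0, "ay": 0, "az": -0.3, "dx": 13, "dy": 5.1, "dz": -12, "hand": 1},
  {"ax": 0, "ay": 0, "az": -0.3, "dx": 17.5, "dy": 6.9, "dz": -12, "hand": 1},
  {"ax": 0, "ay": 0, "az": -0.3, "dx": 22, "dy": 8.6, "dz": -12, "hand": 1},
  {"ax": 0, "ay": 0, "az": -0.3, "dx": 26.3, "dy": 10.3, "dz": -12, "hand": 1},
  {"ax": 0, "ay": 0, "az": -0.3, "dx": 26.3, "dy": 10.3, "dz": -12, "hand": 1},
])

```text
clock: 9.2
eef_pos: [623.5, -10.9, 147.6]
tool_rot: [3.135, -0.006, 1.724]
force: [-1.2, 0.7, 0.2]
width: 47.5
gripper_force: 62.8
```

```bash
python3 - <<'E'
from h import *
go(car(2.5,5,60),car(2.5,5,36))
d=grab('wrist','w4.png')
E
```

```text
at [623.5 -10.9 147.6] rpy [ 3.135 -0.006  1.724] t 9.2 w 47.5 F [-1.2  0.7  0.2]
dx -1.03 dy -0.36 dz 8.76 az 0.011  dist 88
dx -1.03 dy -0.36 dz 11.16 az 0.011  dist 112
```

View pics/w4.png

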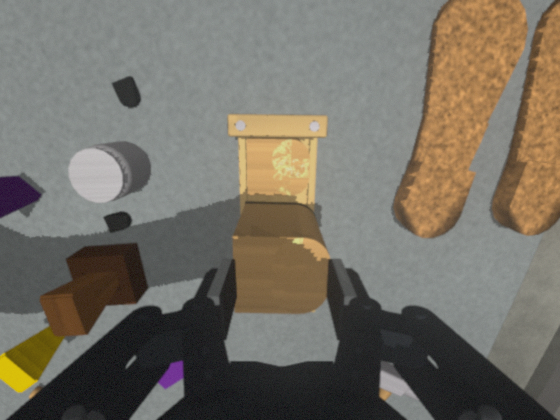

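```bash
python3 - <<'E'
from h import *
go(car(2.5,5,60),car(2.5,5,36))
E
```

```text
at [621.5 -15.9 147. ] rpy [ 3.138e+00 -2.000e-03  1.721e+00] t 9.25 w 47.7 F [-0.  -1.2 -1.7]
dx -0.58 dy -0.09 dz 8.70 az 0.008  dist 87
dx -0.58 dy -0.09 dz 11.10 az 0.008  dist 111
```

send_rows([
  {"ax": 0, "ay": 0, "az": 0, "dx": 0, "dy": 0, "dz": 3, "hand": 1},
  {"ax": 0, "ay": 0, "az": 0, "dx": 0, "dy": 0, "dz": 3, "hand": 1},
  {"ax": 0, "ay": 0, "az": 0, "dx": 0, "dy": 0, "dz": 3, "hand": 1},
])

```text
clock: 9.55
eef_pos: [619.2, -22.7, 116.2]
tool_rot: [-3.14, 0.001, 1.712]
force: [-0.2, 0.0, 0.2]
width: 47.3
gripper_force: 62.7
```

```bash
python3 - <<'E'
from h import *
go(car(2.5,5,60),car(2.5,5,36))
E
```

```text
at [619.2 -22.7 116.2] rpy [-3.140e+00  1.000e-03  1.712e+00] t 9.55 w 47.3 F [-0.2  0.   0.2]
dx 0.06 dy 0.24 dz 5.62 az -0.001  dist 56
dx 0.06 dy 0.24 dz 8.02 az -0.001  dist 80
```

send_rows([
  {"ax": 0, "ay": 0, "az": 0, "dx": 0, "dy": 0.2, "dz": 4, "hand": 1},
  {"ax": 0, "ay": 0, "az": 0, "dx": 0, "dy": 0.2, "dz": 7, "hand": 1},
  {"ax": 0, "ay": 0, "az": 0, "dx": 0, "dy": 0.2, "dz": 8, "hand": 1},
  {"ax": 0, "ay": 0, "az": 0, "dx": 0, "dy": 0.2, "dz": 8.1, "hand": 1},
  {"ax": 0, "ay": 0, "az": 0, "dx": 0.2, "dy": 0.2, "dz": 8.1, "hand": 1},
  {"ax": 0, "ay": 0, "az": 0, "dx": 0.4, "dy": 0.2, "dz": 8.1, "hand": 1},
  {"ax": 0, "ay": 0, "az": 0, "dx": 0.6, "dy": 0.2, "dz": 8.1, "hand": 1},
  {"ax": 0, "ay": 0, "az": 0, "dx": 0.7, "dy": 0.2, "dz": 8.1, "hand": 1},
  {"ax": 0, "ay": 0, "az": 0, "dx": 0.7, "dy": 0.2, "dz": 8.1, "hand": 1},
])

```text
clock: 10.45
eef_pos: [621.8, -15.1, 35.7]
tool_rot: [3.14, 0.002, 1.713]
force: [1.0, -3.6, 0.6]
width: 47.5
gripper_force: 62.9
```

```bash
python3 - <<'E'
from h import *
go(car(2.5,12,33.7))
E
```

```text
at [621.8 -15.1  35.7] rpy [3.140e+00 2.000e-03 1.713e+00] t 10.45 w 47.5 F [ 1.  -3.6  0.6]
dx 0.05 dy -0.12 dz 0.20 az 0.001  dist 2
```

send_rows([
  {"ax": 0, "ay": 0, "az": 0, "dx": 0, "dy": 0, "dz": 0.1, "hand": 1},
  {"ax": 0, "ay": 0, "az": 0, "dx": 0, "dy": 0, "dz": 0.2, "hand": 1},
  {"ax": 0, "ay": 0, "az": 0, "dx": 0, "dy": 0, "dz": 0.2, "hand": 0},
  {"ax": 0, "ay": 0, "az": 0, "dx": 0, "dy": 0, "dz": 0.2, "hand": 0},
  {"ax": 0, "ay": 0, "az": 0, "dx": 0, "dy": 0, "dz": 0.2, "hand": 0},
  {"ax": 0, "ay": 0, "az": 0, "dx": 0, "dy": 0, "dz": 0.2, "hand": 0},
  {"ax": 0, "ay": 0, "az": 0, "dx": 0, "dy": 0, "dz": -4, "hand": 0},
  {"ax": 0, "ay": 0, "az": 0, "dx": 0, "dy": 0, "dz": -9, "hand": 0},
  {"ax": 0, "ay": 0, "az": 0, "dx": 0, "dy": 0, "dz": -11, "hand": 0},
  {"ax": 0, "ay": 0, "az": 0, "dx": 0, "dy": 0, "dz": -11, "hand": 0},
])

```text
clock: 11.45
eef_pos: [623.7, -13.4, 148.8]
tool_rot: [3.134, 0.0, 1.714]
force: [0.7, -0.0, -0.4]
width: 85.6
gripper_force: 0.0
```

```bash
python3 -c "
from h import *
go((605.5,-325,155,2.121))"
```

```text
at [623.7 -13.4 148.8] rpy [3.134 0.    1.714] t 11.45 w 85.6 F [ 0.7 -0.  -0.4]
dx -30.59 dy -6.24 dz -0.62 az -0.407  dist 312
```

send_rows([
  {"ax": 0, "ay": 0, "az": -0.1, "dx": -4.5, "dy": -0.9, "dz": -0.6, "hand": 0},
  {"ax": 0, "ay": 0, "az": -0.2, "dx": -9, "dy": -1.8, "dz": -0.6, "hand": 0},
  {"ax": 0, "ay": 0, "az": -0.3, "dx": -13.5, "dy": -2.7, "dz": -0.6, "hand": 0},
  {"ax": 0, "ay": 0, "az": -0.4, "dx": -18, "dy": -3.6, "dz": -0.6, "hand": 0},
  {"ax": 0, "ay": 0, "az": -0.4, "dx": -22.5, "dy": -4.5, "dz": -0.6, "hand": 0},
  {"ax": 0, "ay": 0, "az": -0.4, "dx": -27, "dy": -5.4, "dz": -0.6, "hand": 0},
  {"ax": 0, "ay": 0, "az": -0.41, "dx": -30.6, "dy": -6.2, "dz": -0.6, "hand": 0},
  {"ax": 0, "ay": 0, "az": -0.41, "dx": -30.6, "dy": -6.2, "dz": -0.6, "hand": 0},
  {"ax": 0, "ay": 0, "az": -0.41, "dx": -30.6, "dy": -6.2, "dz": -0.6, "hand": 0},
  {"ax": 0, "ay": 0, "az": -0.41, "dx": -30.6, "dy": -6.2, "dz": -0.6, "hand": 0},
])

```text
clock: 12.45
eef_pos: [603.3, -323.5, 150.0]
tool_rot: [3.141, -0.002, 2.126]
force: [0.8, 0.3, -0.5]
width: 85.2
gripper_force: 0.0
```

```bash
python3 - <<'E'
from h import *
d=grab('wrist','w5.png')
go((605.5,-325,20,2.121))
c,s=np.cos(.55),np.sin(.55)
print(proj(d,[[603.5+c*a-s*b,-323.6+s*a+c*b,50] for a,b in((-25,22.5),(-25,-22.5),(25,-22.5),(25,22.5))]).round())
E
```

```text
at [ 603.6 -323.2  150.3] rpy [ 3.141e+00 -2.000e-03  2.127e+00] t 12.5 w 85.6 F [-0.6  0.4  0.2]
dx -0.25 dy 0.07 dz 13.03 az 0.006  dist 130
[[256. 182.]
 [257. 227.]
 [308. 227.]
 [309. 182.]]
```

View pics/w5.png

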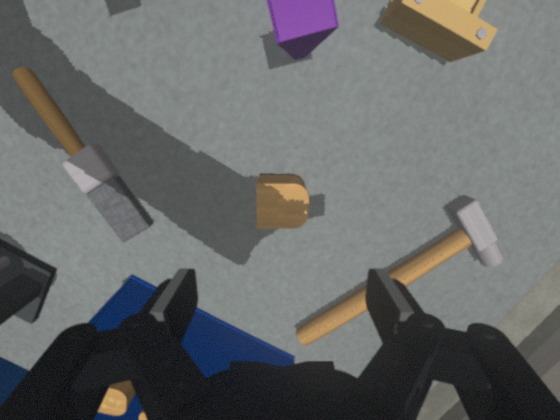

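send_rows([
  {"ax": 0, "ay": 0, "az": 0, "dx": -0.1, "dy": 0, "dz": 4, "hand": 0},
  {"ax": 0, "ay": 0, "az": 0, "dx": -0.1, "dy": 0, "dz": 8, "hand": 0},
  {"ax": 0, "ay": 0, "az": 0, "dx": -0.1, "dy": 0, "dz": 12, "hand": 0},
  {"ax": 0, "ay": 0, "az": 0, "dx": -0.1, "dy": 0, "dz": 13.2, "hand": 0},
  {"ax": 0, "ay": 0, "az": 0, "dx": -0.1, "dy": 0, "dz": 13.2, "hand": 0},
  {"ax": 0, "ay": 0, "az": 0, "dx": -0.1, "dy": 0, "dz": 13.2, "hand": 1},
  {"ax": 0, "ay": 0, "az": 0, "dx": -0.1, "dy": 0, "dz": 13.2, "hand": 1},
  {"ax": 0, "ay": 0, "az": 0, "dx": -0.1, "dy": 0, "dz": 13.2, "hand": 1},
  {"ax": 0, "ay": 0, "az": 0, "dx": -0.1, "dy": 0, "dz": 13.2, "hand": 1},
  {"ax": 0, "ay": 0, "az": 0, "dx": -0.1, "dy": 0, "dz": 13.2, "hand": 1},
])

```text
clock: 13.5
eef_pos: [604.7, -327.7, 21.1]
tool_rot: [3.141, 0.003, 2.123]
force: [-1.6, -0.8, 6.7]
width: 12.4
gripper_force: 3.3
```

```bash
python3 - <<'E'
from h import *
p=read_state()['eef_pos'];z=p[2]
go((p[0],p[1],z+120,2.127),car(2.5,-41,z+120))
E
```

```text
at [ 604.7 -327.7   21.1] rpy [3.141e+00 3.000e-03 2.123e+00] t 13.5 w 12.4 F [-1.6 -0.8  6.7]
dx 0.00 dy 0.00 dz -12.00 az -0.004  dist 120
dx 20.95 dy 15.65 dz -12.00 az 0.410  dist 288
```

```bash
python3 - <<'E'
from h import *
grab('wrist','w6.png');d=grab('scene')
go((0,0,0,0))
im=np.ascontiguousarray(d['pixels'][110:310,60:340,::-1]);cv2.imwrite('pics/c3.png',cv2.resize(im,None,fx=2.8,fy=2.8,interpolation=cv2.INTER_CUBIC))
E
```

```text
at [ 604.7 -327.6   20.8] rpy [3.140e+00 3.000e-03 2.123e+00] t 13.6 w 0.3 F [-0.6 -1.2  7. ]
dx 59.62 dy -34.29 dz 2.08 az 2.123  dist 688
```

View pics/w6.png

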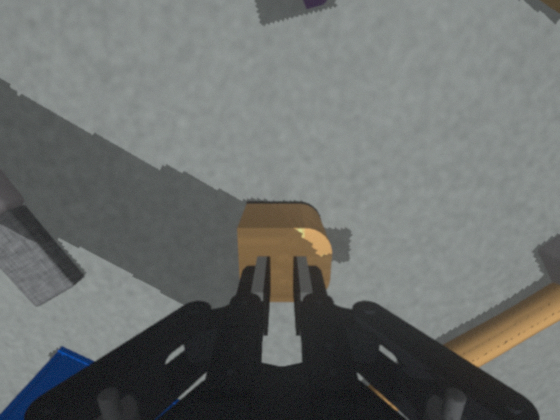

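View pics/c3.png

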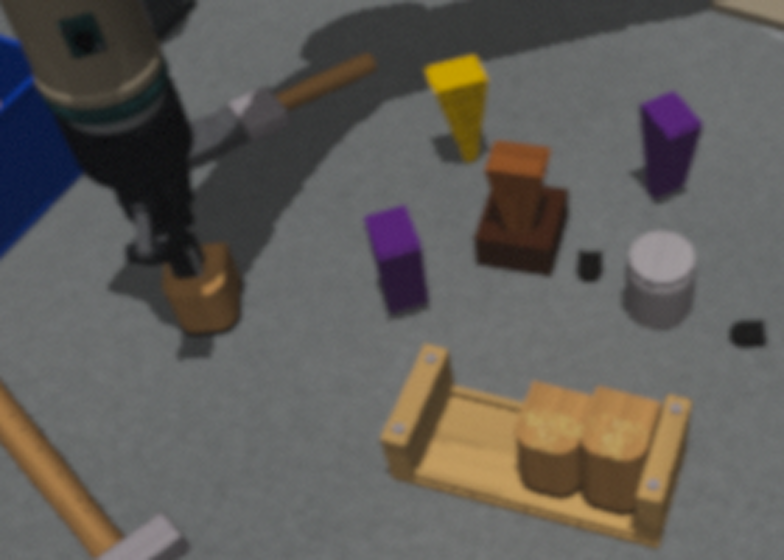

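```bash
python3 - <<'E'
from h import *
d=load('wrist')
for u in ((238,228),(238,300),(332,300),(285,300)): print(u,onz(d,u,50).round(1))
print(proj(d,[read_state()['eef_pos'],np.array(read_state()['eef_pos'])+[0,0,30]]).round())
E
```

```text
(238, 228) [ 571.5 -318.6   50. ]
(238, 300) [ 592.8 -357.1   50. ]
(332, 300) [ 638.3 -329.    50. ]
(285, 300) [ 615.5 -343.    50. ]
[[283. 248.]
 [283. 272.]]
```

```bash
python3 - <<'E'
from h import *
d=load('scene')
p=np.array(read_state()['eef_pos'])
def c3(X): return ((proj(d,X)-[60,110])*2.8).round()
print('tcp',c3([p,p+[0,0,30],p+[0,0,60]]))
c,s=np.cos(.55),np.sin(.55)
for z in(0,20,50): print(z,c3([[604+c*a-s*b,-324.6+s*a+c*b,z] for a,b in((-25,22.5),(-25,-22.5),(25,-22.5),(25,22.5))]).tolist())
E
```

```text
tcp [[201. 292.]
 [190. 268.]
 [179. 243.]]
0 [[243.0, 281.0], [186.0, 287.0], [180.0, 338.0], [239.0, 332.0]]
20 [[237.0, 266.0], [178.0, 271.0], [173.0, 323.0], [233.0, 317.0]]
50 [[227.0, 241.0], [167.0, 247.0], [161.0, 299.0], [223.0, 293.0]]
```

send_rows([
  {"ax": 0, "ay": 0, "az": 0, "dx": 0, "dy": 0, "dz": -1, "hand": 1},
  {"ax": 0, "ay": 0, "az": 0, "dx": 0, "dy": 0, "dz": -2, "hand": 1},
  {"ax": 0, "ay": 0, "az": 0, "dx": 0, "dy": 0, "dz": -3, "hand": 1},
  {"ax": 0, "ay": 0, "az": 0, "dx": 0, "dy": 0, "dz": -4, "hand": 1},
  {"ax": 0, "ay": 0, "az": 0, "dx": 0, "dy": 0, "dz": -5, "hand": 1},
])

```text
clock: 14.1
eef_pos: [603.9, -326.6, 70.0]
tool_rot: [3.141, 0.0, 2.124]
force: [-0.1, -0.2, 0.1]
width: -0.0
gripper_force: 0.0
```

```bash
python3 - <<'E'
from h import *
a=grab('wrist');b=grab('scene')
go((604,-324.5,100,2.12))
w=np.ascontiguousarray(a['pixels'][:,:,::-1])[100:380,130:430];s=np.ascontiguousarray(b['pixels'][130:250,60:180,::-1])
cv2.imwrite('pics/c4.png',np.hstack([cv2.resize(w,(400,373)),cv2.resize(s,(373,373),interpolation=cv2.INTER_CUBIC)]))
E
```

```text
at [ 605. -327.   71.] rpy [3.140e+00 3.000e-03 2.124e+00] t 14.2 w 0.1 F [ 0.6  0.6 -0.5]
dx 0.27 dy 0.05 dz -2.90 az 0.004  dist 29
```

View pics/c4.png

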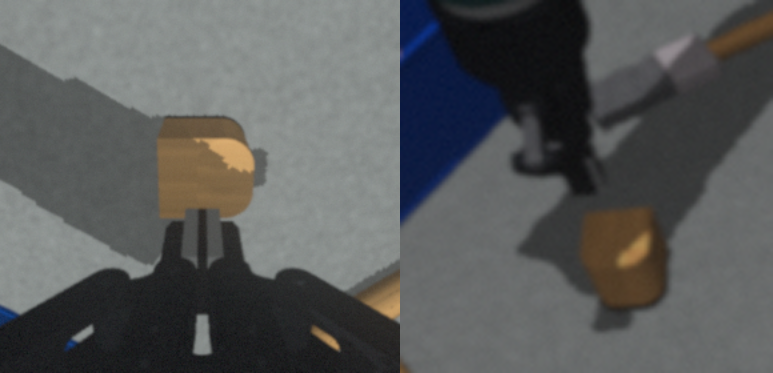

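```bash
python3 - <<'E'
from h import *
d=load('wrist')
A,B=[onz(d,u,50) for u in ((248.5,203.5),(248.5,263))]
C=onz(d,(320,240),50)
print(A.round(1),B.round(1),np.linalg.norm(A-B).round(1),C.round(1))
v=(A-B)/np.linalg.norm(A-B); yaw=np.arctan2(-v[0],v[1]); print('yaw',yaw, 'centre',((A+B)/2+25*np.array([np.cos(yaw),np.sin(yaw),0])).round(1))
p=np.array(read_state()['eef_pos']); print(proj(d,[p,p-[0,0,21]]).round())
E
```

```text
[ 571.5 -318.3   50. ] [ 593.8 -357.4   50. ] 45.0 [ 627.8 -315.    50. ]
yaw 0.5187432150079879 centre [ 604.4 -325.5   50. ]
[[284. 250.]
 [284. 238.]]
```

send_rows([
  {"ax": 0, "ay": 0, "az": 0, "dx": 0.2, "dy": 0, "dz": -3, "hand": 0},
  {"ax": 0, "ay": 0, "az": 0, "dx": 0.2, "dy": 0, "dz": -3, "hand": 0},
  {"ax": 0, "ay": 0, "az": 0, "dx": 0.2, "dy": 0, "dz": -3, "hand": 0},
  {"ax": 0, "ay": 0, "az": 0, "dx": 0.2, "dy": 0, "dz": -3, "hand": 0},
  {"ax": 0, "ay": 0, "az": 0, "dx": 0.2, "dy": 0, "dz": -3, "hand": 0},
  {"ax": 0, "ay": 0, "az": 0, "dx": 0.2, "dy": 0, "dz": -3, "hand": 0},
])

```text
clock: 14.8
eef_pos: [602.2, -324.8, 98.0]
tool_rot: [-3.141, -0.001, 2.124]
force: [0.1, 0.3, -0.2]
width: 85.0
gripper_force: 0.0
```

```bash
python3 -c "
from h import *
go((604.4,-325.5,12,2.11))"
```

```text
at [ 602.2 -324.8   98. ] rpy [-3.141e+00 -1.000e-03  2.124e+00] t 14.8 w 85.0 F [ 0.1  0.3 -0.2]
dx -0.18 dy 0.15 dz 8.60 az 0.014  dist 86
```

send_rows([
  {"ax": 0, "ay": 0, "az": 0.01, "dx": -0.1, "dy": 0.1, "dz": 4, "hand": 0},
  {"ax": 0, "ay": 0, "az": 0.01, "dx": -0.1, "dy": 0.1, "dz": 8, "hand": 0},
  {"ax": 0, "ay": 0, "az": 0.01, "dx": -0.1, "dy": 0.1, "dz": 8.7, "hand": 0},
  {"ax": 0, "ay": 0, "az": 0.01, "dx": -0.1, "dy": 0.1, "dz": 8.7, "hand": 0},
  {"ax": 0, "ay": 0, "az": 0.01, "dx": -0.1, "dy": 0.1, "dz": 8.7, "hand": 0.45},
  {"ax": 0, "ay": 0, "az": 0.01, "dx": -0.1, "dy": 0.1, "dz": 8.7, "hand": 0.45},
  {"ax": 0, "ay": 0, "az": 0.01, "dx": -0.1, "dy": 0.1, "dz": 8.7, "hand": 0.45},
  {"ax": 0, "ay": 0, "az": 0.01, "dx": -0.1, "dy": 0.1, "dz": 8.7, "hand": 0.45},
])

```text
clock: 15.6
eef_pos: [605.6, -325.8, 14.5]
tool_rot: [3.14, 0.003, 2.114]
force: [-0.8, 0.1, 6.0]
width: 47.9
gripper_force: 48.9
```

```bash
python3 -c "
from h import *
go((604.4,-325.5,12,2.11))"
```

```text
at [ 605.6 -325.8   14.5] rpy [3.140e+00 3.000e-03 2.114e+00] t 15.6 w 47.9 F [-0.8  0.1  6. ]
dx 0.09 dy -0.09 dz 0.25 az 0.004  dist 3
```

send_rows([
  {"ax": 0, "ay": 0, "az": 0, "dx": 0, "dy": 0, "dz": -1, "hand": 0.5},
  {"ax": 0, "ay": 0, "az": 0, "dx": 0, "dy": 0, "dz": -4, "hand": 0.5},
  {"ax": 0, "ay": 0, "az": 0, "dx": 0, "dy": 0, "dz": -8, "hand": 0.5},
  {"ax": 0, "ay": 0, "az": 0, "dx": 0, "dy": 0, "dz": -12, "hand": 0.5},
  {"ax": 0, "ay": 0, "az": 0, "dx": 0, "dy": 0, "dz": -12, "hand": 0.5},
  {"ax": 0, "ay": 0, "az": 0, "dx": 0, "dy": 0, "dz": -12, "hand": 0.5},
])

```text
clock: 16.2
eef_pos: [604.8, -325.7, 134.2]
tool_rot: [3.14, 0.003, 2.114]
force: [-0.8, -0.1, -0.7]
width: 47.3
gripper_force: 61.9
```

```bash
python3 -c "
from h import *
go(car(2.5,-40,134))"
```

```text
at [ 604.8 -325.7  134.2] rpy [3.140e+00 3.000e-03 2.114e+00] t 16.2 w 47.3 F [-0.8 -0.1 -0.7]
dx 21.03 dy 15.37 dz 0.02 az 0.401  dist 260
```

send_rows([
  {"ax": 0, "ay": 0, "az": 0.08, "dx": 3.5, "dy": 2.6, "dz": 0, "hand": 0.5},
  {"ax": 0, "ay": 0, "az": 0.16, "dx": 7, "dy": 5.2, "dz": 0, "hand": 0.5},
  {"ax": 0, "ay": 0, "az": 0.24, "dx": 10.5, "dy": 7.7, "dz": 0, "hand": 0.5},
  {"ax": 0, "ay": 0, "az": 0.32, "dx": 14, "dy": 10.2, "dz": 0, "hand": 0.5},
  {"ax": 0, "ay": 0, "az": 0.4, "dx": 17.5, "dy": 12.8, "dz": 0, "hand": 0.5},
  {"ax": 0, "ay": 0, "az": 0.4, "dx": 21, "dy": 15.4, "dz": 0, "hand": 0.5},
  {"ax": 0, "ay": 0, "az": 0.4, "dx": 21, "dy": 15.4, "dz": 0, "hand": 0.5},
  {"ax": 0, "ay": 0, "az": 0.4, "dx": 21, "dy": 15.4, "dz": 0, "hand": 0.5},
  {"ax": 0, "ay": 0, "az": 0.4, "dx": 21, "dy": 15.4, "dz": 0, "hand": 0.5},
  {"ax": 0, "ay": 0, "az": 0.4, "dx": 21, "dy": 15.4, "dz": 0, "hand": 0.5},
])

```text
clock: 17.2
eef_pos: [626.8, -68.2, 131.3]
tool_rot: [-3.14, 0.001, 1.711]
force: [0.9, -0.6, -0.5]
width: 47.1
gripper_force: 61.9
```

```bash
python3 -c "
from h import *
go(car(2.5,-40,50),car(2.5,-40,22.5))"
```

```text
at [626.8 -68.2 131.3] rpy [-3.140e+00  1.000e-03  1.711e+00] t 17.2 w 47.1 F [ 0.9 -0.6 -0.5]
dx 0.18 dy 0.13 dz 8.13 az -0.002  dist 81
dx 0.18 dy 0.13 dz 10.88 az -0.002  dist 109
```

send_rows([
  {"ax": 0, "ay": 0, "az": 0, "dx": 0, "dy": 0.1, "dz": 4, "hand": 0.5},
  {"ax": 0, "ay": 0, "az": 0, "dx": 0.1, "dy": 0.1, "dz": 8, "hand": 0.5},
  {"ax": 0, "ay": 0, "az": 0, "dx": 0.1, "dy": 0.1, "dz": 10.2, "hand": 0.5},
  {"ax": 0, "ay": 0, "az": 0, "dx": 0.1, "dy": 0.1, "dz": 10.8, "hand": 0.5},
  {"ax": 0, "ay": 0, "az": 0, "dx": 0.1, "dy": 0.1, "dz": 10.8, "hand": 0.5},
  {"ax": 0, "ay": 0, "az": 0, "dx": 0.3, "dy": 0.1, "dz": 10.8, "hand": 0.5},
  {"ax": 0, "ay": 0, "az": 0, "dx": 0.5, "dy": 0.1, "dz": 10.8, "hand": 0.5},
  {"ax": 0, "ay": 0, "az": 0, "dx": 0.7, "dy": 0.1, "dz": 10.8, "hand": 0.5},
  {"ax": 0, "ay": 0, "az": 0, "dx": 0.8, "dy": 0.1, "dz": 10.8, "hand": 0.5},
  {"ax": 0, "ay": 0, "az": 0, "dx": 0.8, "dy": 0.1, "dz": 10.8, "hand": 0.5},
])

```text
clock: 18.2
eef_pos: [628.9, -60.2, 25.4]
tool_rot: [3.139, 0.003, 1.712]
force: [0.9, -4.6, 1.5]
width: 47.5
gripper_force: 62.2
```

```bash
python3 -c "
from h import *
go(car(2.5,-33.5,20.5))"
```

```text
at [628.9 -60.2  25.4] rpy [3.139e+00 3.000e-03 1.712e+00] t 18.2 w 47.5 F [ 0.9 -4.6  1.5]
dx 0.07 dy -0.19 dz 0.49 az -0.000  dist 5
```

send_rows([
  {"ax": 0, "ay": 0, "az": 0, "dx": 0, "dy": 0, "dz": 0.1, "hand": 0.5},
  {"ax": 0, "ay": 0, "az": 0, "dx": 0, "dy": 0, "dz": 0.2, "hand": 0.5},
  {"ax": 0, "ay": 0, "az": 0, "dx": 0, "dy": 0, "dz": 0.3, "hand": 0.5},
  {"ax": 0, "ay": 0, "az": 0, "dx": 0, "dy": 0, "dz": 0.3, "hand": 0.5},
])

```text
clock: 18.6
eef_pos: [628.5, -60.3, 21.9]
tool_rot: [3.14, 0.003, 1.712]
force: [1.8, -5.4, 1.0]
width: 47.4
gripper_force: 62.2
```

Not yet on the floor; about 1 mm more, then release and lift.

send_rows([
  {"ax": 0, "ay": 0, "az": 0, "dx": 0, "dy": 0, "dz": 0.1, "hand": 0.5},
  {"ax": 0, "ay": 0, "az": 0, "dx": 0, "dy": 0, "dz": 0.15, "hand": 0.5},
  {"ax": 0, "ay": 0, "az": 0, "dx": 0, "dy": 0, "dz": 0.15, "hand": 0},
  {"ax": 0, "ay": 0, "az": 0, "dx": 0, "dy": 0, "dz": 0.15, "hand": 0},
  {"ax": 0, "ay": 0, "az": 0, "dx": 0, "dy": 0, "dz": 0.15, "hand": 0},
  {"ax": 0, "ay": 0, "az": 0, "dx": 0, "dy": 0, "dz": 0.15, "hand": 0},
  {"ax": 0, "ay": 0, "az": 0, "dx": 0, "dy": 0, "dz": -4, "hand": 0},
  {"ax": 0, "ay": 0, "az": 0, "dx": 0, "dy": 0, "dz": -9, "hand": 0},
  {"ax": 0, "ay": 0, "az": 0, "dx": 0, "dy": 0, "dz": -14, "hand": 0},
  {"ax": 0, "ay": 0, "az": 0, "dx": 0, "dy": 0, "dz": -16, "hand": 0},
])

```text
clock: 19.6
eef_pos: [630.0, -57.0, 186.2]
tool_rot: [3.134, 0.001, 1.714]
force: [0.2, 0.5, -0.5]
width: 85.1
gripper_force: 0.0
```

```bash
python3 -c "
from h import *
go((439.2,-130.5,180,1.846))"
```

```text
at [630.  -57.  186.2] rpy [3.134e+00 1.000e-03 1.714e+00] t 19.6 w 85.1 F [ 0.2  0.5 -0.5]
dx -4.55 dy -19.93 dz 0.62 az -0.132  dist 205
```

send_rows([
  {"ax": 0, "ay": 0, "az": -0.13, "dx": -1.1, "dy": -4.8, "dz": 0, "hand": 0},
  {"ax": 0, "ay": 0, "az": -0.13, "dx": -2.2, "dy": -9.6, "dz": 0, "hand": 0},
  {"ax": 0, "ay": 0, "az": -0.13, "dx": -3.4, "dy": -14.4, "dz": 0, "hand": 0},
  {"ax": 0, "ay": 0, "az": -0.13, "dx": -4.6, "dy": -19.8, "dz": 0, "hand": 0},
  {"ax": 0, "ay": 0, "az": -0.13, "dx": -4.6, "dy": -19.8, "dz": 0, "hand": 0},
  {"ax": 0, "ay": 0, "az": -0.13, "dx": -4.6, "dy": -19.8, "dz": 0, "hand": 0},
  {"ax": 0, "ay": 0, "az": -0.13, "dx": -4.6, "dy": -19.8, "dz": 0, "hand": 0},
])

```text
clock: 20.3
eef_pos: [439.6, -131.1, 181.4]
tool_rot: [3.139, 0.0, 1.844]
force: [0.5, -0.3, 0.5]
width: 85.0
gripper_force: 0.0
```

```bash
python3 - <<'E'
from h import *
d=grab('wrist','w7.png')
go((439.2,-130.5,70,1.846))
c,s=np.cos(.275),np.sin(.275)
print(proj(d,[[439.2+c*a-s*b,-130.5+s*a+c*b,98] for a,b in((-16,23),(-16,-23),(16,-23),(16,23))]).round())
im=np.ascontiguousarray(d['pixels'][:,:,::-1])[100:300,130:530];cv2.imwrite('pics/c5.png',cv2.resize(im,None,fx=2,fy=2))
E
```

```text
at [ 439.7 -130.8  181.2] rpy [3.139 0.    1.845] t 20.35 w 85.3 F [ 0.5 -0.6 -0.1]
dx 0.04 dy -0.04 dz 11.12 az -0.001  dist 111
[[264. 184.]
 [265. 232.]
 [299. 232.]
 [300. 184.]]
```

View pics/c5.png

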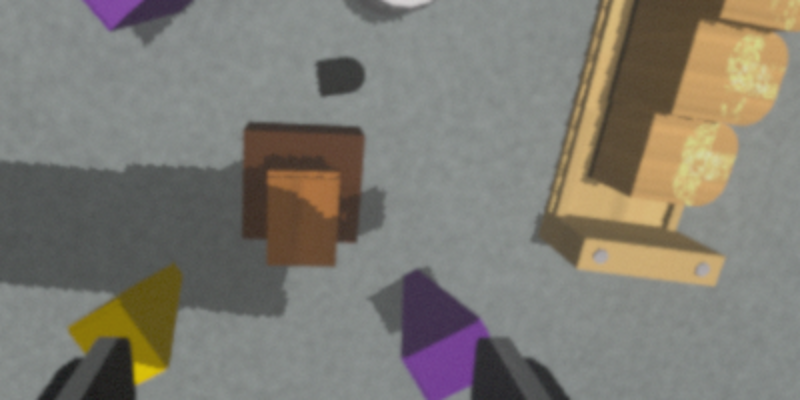

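send_rows([
  {"ax": 0, "ay": 0, "az": 0, "dx": 0, "dy": 0, "dz": 4, "hand": 0},
  {"ax": 0, "ay": 0, "az": 0, "dx": 0, "dy": 0, "dz": 8, "hand": 0},
  {"ax": 0, "ay": 0, "az": 0, "dx": 0, "dy": 0, "dz": 12.1, "hand": 0},
  {"ax": 0, "ay": 0, "az": 0, "dx": 0, "dy": 0, "dz": 12.1, "hand": 0},
  {"ax": 0, "ay": 0, "az": 0, "dx": 0, "dy": 0, "dz": 12.1, "hand": 0.7},
  {"ax": 0, "ay": 0, "az": 0, "dx": 0, "dy": 0, "dz": 12.1, "hand": 0.7},
  {"ax": 0, "ay": 0, "az": 0, "dx": 0, "dy": 0, "dz": 12.1, "hand": 0.7},
  {"ax": 0, "ay": 0, "az": 0, "dx": 0, "dy": 0, "dz": 12.1, "hand": 0.7},
  {"ax": 0, "ay": 0, "az": 0, "dx": 0, "dy": 0, "dz": 12.1, "hand": 0.7},
  {"ax": 0, "ay": 0, "az": 0, "dx": 0, "dy": 0, "dz": 12.1, "hand": 0.7},
])

```text
clock: 21.35
eef_pos: [439.4, -132.0, 61.8]
tool_rot: [3.138, 0.002, 1.843]
force: [-0.7, -0.4, 8.6]
width: 29.9
gripper_force: 58.8
```

```bash
python3 -c "
from h import *
go((439.7,-130.8,170,1.845))"
```

```text
at [ 439.4 -132.    61.8] rpy [3.138e+00 2.000e-03 1.843e+00] t 21.35 w 29.9 F [-0.7 -0.4  8.6]
dx 0.11 dy 0.06 dz -10.82 az -0.002  dist 108
```

send_rows([
  {"ax": 0, "ay": 0, "az": 0, "dx": 0, "dy": 0, "dz": -4, "hand": 0.7},
  {"ax": 0, "ay": 0, "az": 0, "dx": 0, "dy": 0, "dz": -8, "hand": 0.7},
  {"ax": 0, "ay": 0, "az": 0, "dx": 0, "dy": 0, "dz": -11, "hand": 0.7},
  {"ax": 0, "ay": 0, "az": 0, "dx": 0, "dy": 0, "dz": -11, "hand": 0.7},
])

```text
clock: 21.75
eef_pos: [440.9, -132.3, 174.3]
tool_rot: [3.134, 0.005, 1.843]
force: [1.3, -0.2, -1.1]
width: 29.6
gripper_force: 60.3
```

```bash
python3 -c "
from h import *
go(car(2,-69.5,170))"
```

```text
at [ 440.9 -132.3  174.3] rpy [3.134 0.005 1.843] t 21.75 w 29.6 F [ 1.3 -0.2 -1.1]
dx -1.58 dy 19.35 dz 0.43 az 0.130  dist 194
```

send_rows([
  {"ax": 0, "ay": 0, "az": 0.13, "dx": -0.4, "dy": 4.5, "dz": 0.3, "hand": 0.7},
  {"ax": 0, "ay": 0, "az": 0.13, "dx": -0.8, "dy": 9, "dz": 0.3, "hand": 0.7},
  {"ax": 0, "ay": 0, "az": 0.13, "dx": -1.2, "dy": 13.5, "dz": 0.3, "hand": 0.7},
  {"ax": 0, "ay": 0, "az": 0.13, "dx": -1.6, "dy": 18, "dz": 0.3, "hand": 0.7},
  {"ax": 0, "ay": 0, "az": 0.13, "dx": -1.6, "dy": 19.4, "dz": 0.3, "hand": 0.7},
  {"ax": 0, "ay": 0, "az": 0.13, "dx": -1.6, "dy": 19.4, "dz": 0.3, "hand": 0.7},
  {"ax": 0, "ay": 0, "az": 0.13, "dx": -1.6, "dy": 19.4, "dz": 0.3, "hand": 0.7},
  {"ax": 0, "ay": 0, "az": 0.13, "dx": -1.6, "dy": 19.4, "dz": 0.3, "hand": 0.7},
])

```text
clock: 22.55
eef_pos: [627.4, -95.5, 166.7]
tool_rot: [-3.14, 0.001, 1.713]
force: [0.6, -0.5, -0.4]
width: 29.7
gripper_force: 60.3
```

```bash
python3 -c "
from h import *
go(car(2,-69.5,105),car(2,-69.5,85),car(2,-69.5,70))"
```

```text
at [627.4 -95.5 166.7] rpy [-3.140e+00  1.000e-03  1.713e+00] t 22.55 w 29.7 F [ 0.6 -0.5 -0.4]
dx -0.06 dy 0.41 dz 6.17 az 0.000  dist 62
dx -0.06 dy 0.41 dz 8.17 az 0.000  dist 82
dx -0.06 dy 0.41 dz 9.67 az 0.000  dist 97
```

send_rows([
  {"ax": 0, "ay": 0, "az": 0, "dx": -0.1, "dy": 0.4, "dz": 2, "hand": 0.7},
  {"ax": 0, "ay": 0, "az": 0, "dx": -0.1, "dy": 0.4, "dz": 4, "hand": 0.7},
  {"ax": 0, "ay": 0, "az": 0, "dx": -0.1, "dy": 0.4, "dz": 5, "hand": 0.7},
  {"ax": 0, "ay": 0, "az": 0, "dx": -0.1, "dy": 0.4, "dz": 6, "hand": 0.7},
  {"ax": 0, "ay": 0, "az": 0, "dx": -0.1, "dy": 0.4, "dz": 7, "hand": 0.7},
  {"ax": 0, "ay": 0, "az": 0, "dx": -0.1, "dy": 0.4, "dz": 8.1, "hand": 0.7},
  {"ax": 0, "ay": 0, "az": 0, "dx": -0.1, "dy": 0.4, "dz": 8.1, "hand": 0.7},
])

```text
clock: 23.25
eef_pos: [631.9, -95.1, 84.4]
tool_rot: [-3.139, -0.001, 1.714]
force: [-0.1, 0.2, -1.5]
width: 29.7
gripper_force: 60.3
```

```bash
python3 -c "
from h import *
d=grab('wrist'); e=grab('scene')
w=np.ascontiguousarray(d['pixels'][:,:,::-1])[:,100:460]; s=np.ascontiguousarray(e['pixels'][200:320,180:320,::-1])
cv2.imwrite('pics/c6.png',np.hstack([w,cv2.resize(s,(440,420))[:, :]]))
go(car(2,-69.5,70))"
```

```text
at [633.1 -95.   85.9] rpy [-3.142 -0.     1.714] t 23.35 w 29.8 F [ 0.4 -0.5  0.4]
dx -0.03 dy -0.17 dz 1.59 az 0.001  dist 16
```

View pics/c6.png

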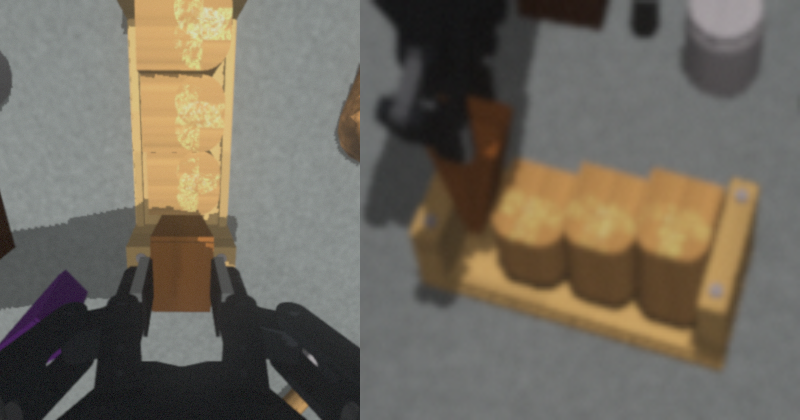

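The row stands tall–middle–low, square and packed, and the wedge's thin end is entering the gap. Pressing now.

send_rows([
  {"ax": 0, "ay": 0, "az": 0, "dx": 0, "dy": -0.1, "dz": 0.3, "hand": 0.7},
  {"ax": 0, "ay": 0, "az": 0, "dx": 0, "dy": -0.1, "dz": 0.6, "hand": 0.7},
  {"ax": 0, "ay": 0, "az": 0, "dx": 0, "dy": -0.1, "dz": 0.9, "hand": 0.7},
  {"ax": 0, "ay": 0, "az": 0, "dx": 0, "dy": -0.1, "dz": 1.2, "hand": 0.7},
  {"ax": 0, "ay": 0, "az": 0, "dx": 0, "dy": -0.1, "dz": 1.4, "hand": 0.7},
  {"ax": 0, "ay": 0, "az": 0, "dx": 0, "dy": -0.1, "dz": 1.4, "hand": 0.7},
])

```text
clock: 23.95
eef_pos: [632.0, -94.6, 71.6]
tool_rot: [-3.141, -0.001, 1.714]
force: [-0.3, 0.9, -1.4]
width: 29.7
gripper_force: 60.2
```

send_rows([
  {"ax": 0, "ay": 0, "az": 0, "dx": 0, "dy": 0, "dz": 0.1, "hand": 0.7},
  {"ax": 0, "ay": 0, "az": 0, "dx": 0, "dy": 0, "dz": 0.2, "hand": 0.7},
  {"ax": 0, "ay": 0, "az": 0, "dx": 0, "dy": 0, "dz": 0.3, "hand": 0.7},
  {"ax": 0, "ay": 0, "az": 0, "dx": 0, "dy": 0, "dz": 0.3, "hand": 0.7},
])

```text
clock: 24.35
eef_pos: [632.4, -94.5, 69.3]
tool_rot: [3.141, -0.001, 1.714]
force: [-0.7, 2.3, 3.2]
width: 29.7
gripper_force: 60.7
```

send_rows([
  {"ax": 0, "ay": 0, "az": 0, "dx": 0, "dy": 0, "dz": 0.1, "hand": 0.7},
  {"ax": 0, "ay": 0, "az": 0, "dx": 0, "dy": 0, "dz": 0.2, "hand": 0.7},
  {"ax": 0, "ay": 0, "az": 0, "dx": 0, "dy": 0, "dz": 0.3, "hand": 0.7},
  {"ax": 0, "ay": 0, "az": 0, "dx": 0, "dy": 0, "dz": 0.3, "hand": 0.7},
])

```text
clock: 24.75
eef_pos: [632.8, -94.5, 68.3]
tool_rot: [3.14, 0.0, 1.714]
force: [-3.9, 3.3, 15.9]
width: 29.8
gripper_force: 62.1
```

send_rows([
  {"ax": 0, "ay": 0, "az": 0, "dx": 0, "dy": 0, "dz": 0, "hand": 0},
  {"ax": 0, "ay": 0, "az": 0, "dx": 0, "dy": 0, "dz": 0, "hand": 0},
  {"ax": 0, "ay": 0, "az": 0, "dx": 0, "dy": 0, "dz": 0, "hand": 0},
  {"ax": 0, "ay": 0, "az": 0, "dx": 0, "dy": 0, "dz": 0, "hand": 0},
  {"ax": 0, "ay": 0, "az": 0, "dx": 0, "dy": 0, "dz": -2, "hand": 0},
  {"ax": 0, "ay": 0, "az": 0, "dx": 0, "dy": 0, "dz": -6, "hand": 0},
  {"ax": 0, "ay": 0, "az": 0, "dx": 0, "dy": 0, "dz": -10, "hand": 0},
  {"ax": 0, "ay": 0, "az": 0, "dx": 0, "dy": 0, "dz": -12, "hand": 0},
  {"ax": 0, "ay": 0, "az": 0, "dx": 0, "dy": 0, "dz": -12, "hand": 0},
])

```text
clock: 25.65
eef_pos: [634.5, -95.5, 189.5]
tool_rot: [3.135, 0.002, 1.713]
force: [0.7, 0.9, -1.3]
width: 85.3
gripper_force: 0.0
```

```bash
python3 - <<'E'
from h import *
from scipy.optimize import least_squares
go((0,0,0,0))
d=grab('wrist');t=grab('top');s=grab('scene')
# saturated-orange wedge top in wrist view
hsv=cv2.cvtColor(np.ascontiguousarray(d['pixels']),cv2.COLOR_RGB2HSV)
P=[car(a,b,106)[:3] for a,b in((-16,-45.5),(-16,-91.5),(16,-91.5),(16,-45.5))]
P2=[car(a,b,106)[:3] for a,b in((-14,-45.5),(-14,-91.5),(18,-91.5),(18,-45.5))]
print('pred wedge top @106 in wrist',proj(d,P2).round())
m=((hsv[...,0]>=6)&(hsv[...,0]<=12)&(hsv[...,1]>150)).astype('uint8')
n,l,st,c=cv2.connectedComponentsWithStats(m)
for i in range(1,n):
    if st[i,4]>200: print(st[i],c[i].round())
E
```

```text
at [634.5 -95.5 189.5] rpy [3.135e+00 2.000e-03 1.713e+00] t 25.65 w 85.3 F [ 0.7  0.9 -1.3]
dx 18.46 dy -61.45 dz 18.95 az 1.713  dist 669
pred wedge top @106 in wrist [[260. 183.]
 [261. 231.]
 [296. 231.]
 [297. 183.]]
```

```bash
python3 - <<'E'
from h import *
d=load('wrist');im=d['pixels'].astype(int)
print('col (x=278) rows 60..250 step5');print([tuple(im[r,278]) for r in range(60,255,6)])
print('row 205, x 245..310');print([tuple(im[205,x]) for x in range(246,314,4)])
E
```

```text
col (x=278) rows 60..250 step5
[(np.int64(197), np.int64(160), np.int64(104)), (np.int64(199), np.int64(160), np.int64(105)), (np.int64(203), np.int64(181), np.int64(120)), (np.int64(195), np.int64(163), np.int64(104)), (np.int64(195), np.int64(155), np.int64(101)), (np.int64(185), np.int64(147), np.int64(95)), (np.int64(205), np.int64(186), np.int64(123)), (np.int64(207), np.int64(198), np.int64(133)), (np.int64(200), np.int64(172), np.int64(115)), (np.int64(199), np.int64(175), np.int64(116)), (np.int64(203), np.int64(188), np.int64(124)), (np.int64(207), np.int64(186), np.int64(128)), (np.int64(201), np.int64(180), np.int64(117)), (np.int64(198), np.int64(156), np.int64(102)), (np.int64(201), np.int64(165), np.int64(109)), (np.int64(198), np.int64(156), np.int64(103)), (np.int64(205), np.int64(164), np.int64(107)), (np.int64(199), np.int64(177), np.int64(117)), (np.int64(207), np.int64(186), np.int64(126)), (np.int64(200), np.int64(184), np.int64(122)), (np.int64(120), np.int64(95), np.int64(66)), (np.int64(139), np.int64(94), np.int64(56)), (np.int64(153), np.int64(104), np.int64
[... 538 characters left out ...]
p.int64(92), np.int64(65)), (np.int64(109), np.int64(94), np.int64(68)), (np.int64(109), np.int64(92), np.int64(67)), (np.int64(97), np.int64(72), np.int64(47)), (np.int64(96), np.int64(68), np.int64(44)), (np.int64(101), np.int64(72), np.int64(50)), (np.int64(96), np.int64(69), np.int64(46)), (np.int64(98), np.int64(71), np.int64(46)), (np.int64(105), np.int64(74), np.int64(49)), (np.int64(109), np.int64(78), np.int64(51)), (np.int64(157), np.int64(105), np.int64(60)), (np.int64(160), np.int64(111), np.int64(64)), (np.int64(111), np.int64(94), np.int64(67)), (np.int64(109), np.int64(94), np.int64(66)), (np.int64(108), np.int64(94), np.int64(68)), (np.int64(109), np.int64(95), np.int64(68))]
```

```bash
python3 - <<'E'
from h import *
d=load('scene');im=cv2.GaussianBlur(np.ascontiguousarray(d['pixels']),(3,3),0).astype(int)
for z in(100,106,112,118): print(z,proj(d,[car(a,b,z)[:3] for a,b in((-14,-45.5),(-14,-91.5),(18,-91.5),(18,-45.5))]).round(1).tolist())
sat=((im[...,0]-im[...,2])*100//np.maximum(im[...,0],1))
gr=(im[...,1]*100//np.maximum(im[...,0],1))
for r in range(208,262,2): print(r,' '.join('%3d'%v for v in gr[r,192:250:2]))
E
```

```text
100 [[230.7, 236.5], [207.6, 230.9], [201.1, 244.6], [224.7, 250.5]]
106 [[230.4, 234.7], [207.2, 229.0], [200.7, 242.8], [224.3, 248.7]]
112 [[230.1, 232.9], [206.8, 227.2], [200.2, 241.0], [224.0, 246.9]]
118 [[229.8, 231.0], [206.4, 225.3], [199.7, 239.1], [223.7, 245.1]]
208 100 100 100  97  75  53  56  53  51  61  88 101 101 103 100 100 101 100 101 101 101 101 101 101 101 101 101 100 100
210  95  96 100  98  85  58  55  53  53  60  88 101 100 101 101 100 101 101 101 101 101 101 102 102 102 101 101 101 101
212 100  96 100  98  91  64  53  52  53  56  83 100 101 100 100 100 101 101 101 101 103 101 101 102 101 101 102 101 101
214 104  95 100 100  95  69  55  53  53  57  78  98 101 101 100 100 100 100 101 101 103 102 101 101 100 101 101 101 102
216 100 100 100 100  98  73  55  55  56  58  76  96 100 101 101 100 101 101 101 103 101 101 101 101 101 101 101 101 101
218  96 100 103 100  92  69  57  61  68  79  90  98 101 101 101 100 100 101 100 101 100 101 101 102 101 101 101 101 101
220 101 102 100  96  86  76  83  90  94  98 101 101 101 101 101 100 100 100 100 101 101 101 101 102 100 
[... 1715 characters left out ...]
 101  89  75  65  63  63  62  60  61  61  61  61  62  69  73  73  74  74  74  74  74  74  75  77  78
252 101 100 100 100  98  86  77  69  64  64  64  63  62  62  62  63  66  71  73  74  74  74  73  73  74  74  74  74  74
254 101 101 101 100  94  83  79  73  64  61  61  61  62  62  61  64  70  73  75  76  77  77  74  74  74  74  74  74  74
256 101 101 101  96  87  80  80  77  69  62  61  61  64  62  62  66  73  77  77  79  80  80  78  77  76  75  75  75  75
258 101 101 100  94  84  79  79  79  74  65  61  62  62  63  62  66  73  76  79  82  82  80  81  81  79  77  75  77  79
260 102 101  98  88  82  82  82  79  77  71  63  61  62  62  63  68  74  76  80  83  84  82  82  82  81  78  78  79  81
```

```bash
python3 -c "
from h import *
print(finish_job())"
```

```text
the job is handed in; nothing more can be done
None
```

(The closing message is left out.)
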